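# Spin-check the caster's graphite mould

## Robot

A 6-joint arm with a two-finger parallel gripper is mounted at the origin on the work surface. World frame = base frame: x ahead of the robot, y to its left, z up, the work surface at z = 0. Lengths are in mm, angles in degrees, forces in N, time in s.
With the tool pointing down it reaches from about 250 to 725 mm from the base axis. Payload 9.7 kg.
Tool frame: the origin (TCP) lies midway between the tips of the shut fingers; the grasp point (between the pads) lies 19 mm behind it; z points along the fingers, y is the line along which they close (so a half turn about z gives the same grasp; the last joint's range is limited). The gripper opens to 85 mm and grips with 20 to 120 N. Pads are 22 mm wide; open, the fingers measure 114 mm over their backs; the gripper's body (76 mm by 85 mm) begins 54 mm behind the grasp point. The pads swing forward as they close: fully open they stand 13 mm farther back than shut.
Start: joints at [68.468, 4.979, 10.078, 95.1, 0, 90], TCP at [201.856, 511.616, 198.184] pointing down, gripper open.
Joint ranges: [-179.16, 179.16], [-48.56, 103.87], [-65.8, 70.77], [-126.05, 130.52], [-82.76, 87.17], [-180, 180]. Speed limits (degrees/s): [127.2, 127.2, 147.25, 180, 180, 180].

## Interface

Orientations are given as [roll, pitch, yaw] about the fixed x, y, z axes, in that order (R = Rz(yaw) Ry(pitch) Rx(roll)).
In Python, from cell import arm, vision gives the robot as it stands. Calls block until the motion is done:
- arm.move_pose(position, orientation): joint-space move of the TCP to a pose.
- arm.movel(position, speed=150, orientation=None): straight line of the TCP; orientation=None keeps the orientation; speed is the mean speed in mm/s.
- arm.goto_joints(angles): joint-space move.
- arm.move_gripper(opening, grasp_force=None): opening from 0.0 (shut) to 1.0 (fully open); grasp_force is the grip in N (None keeps the last); returns when the fingers have stopped.
- arm.pause(seconds).
- arm.ik(position, orientation): joint angles nearest the present ones, or None.
- arm.state(): the state.
- vision.get_image(name): name is "side" or "top" or "wrist"; returns a dict with "image" (480x640x3 uint8, red, green, blue), "vertical_fov" (degrees; the focal length in pixels is half the picture's height over the tangent of half this angle, whatever the lens; pixels are square), "cx", "cy" (the principal point, pixels), "k1" (the pictures are not rectified: a ray, as slopes to the right and down, at radius r is drawn at 1 + k1 r^2 times it, then the intrinsics apply), "T" (4x4, takes a point from camera to world coordinates). Camera axes: x right, y up, looking along -z (the intrinsics and any distortion apply to the point x, -y, -z); pixel columns grow to the right and rows downward; lengths in mm; the calibration is good to about 2 mm. A picture is of the moment at which its call begins. There is no depth.
A pose or a line that the arm cannot do raises arm.Unreachable and nothing moves.
- arm.job_done(): hands the job in; it is judged then, once.
The state is a dict: "t": time; "q": joint angles; "dq": joint speeds; "joint_torque": joint torques, N m; "position": TCP position; "tool_rot": TCP orientation; "wrist_force": force on the tool from outside, world axes, zero at the start; "moment": the same for the moment, N m; "opening": opening from 0.0 (shut) to 1.0 (fully open); "grasp_force": force on a finger pad.
Only numpy, scipy, OpenCV 4.12 (cv2) and the standard library are available. Lean on these libraries where they do the work, as an engineer would, in place of code of your own. Each camera call takes 0.05 s, during which the arm holds its last target. There are 200 camera calls.

## Task

Pull the lock pin up out of the spin caster's graphite disc and put it in the empty aluminium tray, then spin the disc by hand through at least one full turn, either way round, to check that it runs freely, and leave it at rest. The graphite chips easily: keep a light touch and never push on the caster with more than 20 N. Leave the crucible, the sinkers and the spatula where they are.

Things in the scene. Friction and masses are not known exactly. Their poses are not given: they have to be found in the camera images.
- caster: Fixed base of the spin caster; origin at the centre of its underside, z up. Round grey flange 230 mm across, 30 mm high; on it an aluminium body 140 mm across and a socket block 30 x 34 mm, both up to z = 50 mm. The block is centred 85 mm from the axis along the base's +x; its lock socket is an 11.5 mm bore 15 mm deep. The dark graphite disc (the rotor, about 1.2 kg) turns on the base.
- axis (a point): On the spindle axis of the caster, 82 mm above the bench: nominal centre of the disc's flat bare top face. The disc (200 mm across, 22 mm thick, no handle) sits up to 5 mm higher or lower, a different seat each time, and this point does not show it. The face is rigid and leans 2.5 degrees in an unknown direction (50 mm from the axis its height varies 2.2 mm either way); the lean stays put as the disc turns.
- rotor (a joint): Angle of the disc in rad, 0 at the start (locked), growing counterclockwise seen from above and counting on past a full turn (6.283); no stop. It is turned by fingertip friction on its face. The bearing drags with about 0.03 N m, so it soon stops when let go; a fingertip pressed with some 5 to 12 N carries it along.
- pin_mid (a point): Half-way point of the loose lock pin (91 mm long, 70 g): steel shaft 9 mm across, 67 mm long; above it an aluminium cylinder head 22 mm across, 24 mm high, its centre 33.5 mm above this point along the pin's z. It starts upright through a 13 mm hole near the disc's rim, foot on the socket floor 35 mm above the bench, head centre at 114 mm; it must rise 60 mm to clear the disc.
- pin: The same lock pin; origin at the centre of its foot, z towards its head.
- tray: Fixed empty open aluminium tray, 160 (x) x 200 (y) mm outside and 25 mm high, walls and floor 4 to 5 mm; origin at the centre of its underside.
- crucible: White ceramic crucible, 72 mm across, 75 mm high; origin under its centre. Bystander.
- sinker_a: Lead sinker, pear-shaped, 30 mm across, 34 mm high, standing; origin under its centre. Bystander.
- sinker_b: Another such sinker. Bystander.
- spatula: Steel spatula with wooden handle, 250 mm long, lying flat. Bystander.
Mind the look-alikes: they are no part of the job. Leave any blue look-alike of the caster alone.

How it is judged (in metres and radians):
On the way, in this order (a step that is already met when the one before it is completed fails the run):
1. the lock pin lies in the tray, let go (x of pin_mid in the frame of tray between -0.08 and 0.08 m and y of pin_mid in the frame of tray between -0.1 and 0.1 m and z of pin_mid in the frame of tray below 0.06 m and contact force between the fingers and pin below 0.1 N), for 0.2 s.
2. the disc has been turned at least one full turn (6.283 rad) from its start, either way (all of step 1 and (value of joint rotor above 6.283 rad or value of joint rotor below -6.283 rad)).
At the end, for the whole second after the job is handed in: The pin is in the tray, in any attitude (its mid-point within the tray's outline and less than 60 mm above its underside), let go and at rest (under 0.05 m/s); the disc stands at least one full turn (6.283 rad, either way) from its start angle and is at rest (under 0.1 rad/s) (all of step 2 and velocity of joint rotor between -0.1 and 0.1 rad/s and linear speed of pin below 0.05 m/s); the robot touches nothing.
It fails at once if the robot pushes on the caster or its disc with more than 20 N (contact force between any of the fingers, the arm and caster above 20 N).
It fails at once if the crucible is moved more than 20 mm (distance of crucible from where it was at the start of the episode above 0.02 m).
It fails at once if the sinker_a is moved more than 20 mm (distance of sinker_a from where it was at the start of the episode above 0.02 m).
It fails at once if the sinker_b is moved more than 20 mm (distance of sinker_b from where it was at the start of the episode above 0.02 m).
It fails at once if the spatula is moved more than 20 mm (distance of spatula from where it was at the start of the episode above 0.02 m).
It also fails if it takes over 70 s, if anything falls off the work surface, if the arm or the gripper's body presses on something with over 40 N, if the wrist force passes 120 N, or if a joint passes its speed limit or range.

## Working session

There is one attempt and no reset: what is moved stays moved. The work goes in short steps, each a Python script; the robot and the scene stay as the last script left them, time stands still between calls to the robot, and variables do not carry over. Pictures are saved under pics/ and viewed, at most 10 in all, crops included, and the job is handed in when it is done.

```bash
mkdir -p pics; ls; cat > h.py <<'E'
import numpy as np, cv2
from cell import arm, vision
def get(n):
    return vision.get_image(n)
def K(c):
    f=240/np.tan(np.radians(c["vertical_fov"])/2); return np.array([[f,0,c["cx"]],[0,f,c["cy"]],[0,0,1.]]), np.array([c["k1"],0,0,0,0])
def ray(c,u,v):
    k,d=K(c); p=cv2.undistortPointsIter(np.array([[[u,v]]],float),k,d,None,None,(3,100,1e-10))[0,0]
    T=np.array(c["T"]); return T[:3,3], T[:3,:3]@np.array([p[0],-p[1],-1.])
def onz(c,u,v,z):
    o,d=ray(c,u,v); return o+d*(z-o[2])/d[2]
def proj(c,P):
    k,d=K(c); T=np.array(c["T"]); q=T[:3,:3].T@(np.array(P,float)-T[:3,3]); q=q*[1,-1,-1]
    return cv2.projectPoints(q.reshape(1,1,3),np.zeros(3),np.zeros(3),k,d)[0][0,0]
def save(c,n): cv2.imwrite("pics/"+n+".png",c["image"][:,:,::-1])
E
python3 - <<'E'
from h import *
for n in("top","side"):
    c=get(n); save(c,n+"0"); print(n,c["vertical_fov"],c["cx"],c["cy"],c["k1"],np.round(c["T"],3).tolist())
print(arm.state())
E
```

```text
pics
top 56.380336406281494 327.7778290036776 236.76501519526252 -0.06495354800425833 [[-0.021, 0.981, -0.195, 317.831], [-1.0, -0.024, -0.012, 102.114], [-0.016, 0.195, 0.981, 908.424], [0.0, 0.0, 0.0, 1.0]]
side 57.274109452205636 304.7984495373666 236.40093402007597 -0.008143070061138178 [[0.721, 0.501, -0.48, 95.483], [-0.693, 0.526, -0.493, -320.943], [0.006, 0.687, 0.726, 682.579], [0.0, 0.0, 0.0, 1.0]]
{'t': 0.1, 'q': array([6.84707120e+01, 5.00803797e+00, 1.00398151e+01, 9.50999475e+01,
       6.36957689e-04, 9.00003961e+01]), 'dq': array([-0.09639166, -0.10979443,  0.17273125, -0.09132312, -0.02406216,
       -0.05080547]), 'joint_torque': array([ 4.10827442e-04, -5.21560836e+01,  4.65652907e+01,  1.61166047e-02,
        4.31738306e-05,  9.65056216e-06]), 'position': array([201.74478788, 511.40186454, 197.56048978]), 'tool_rot': array([-1.79931830e+02, -6.36485952e-04,  1.58470315e+02]), 'wrist_force': array([-0.30859677,  0.27194906, -0.38992537]), 'moment': array([-0.02981533,  0.02322058,  0.01789656]), 'grasp_force': 0.0, 'opening': 0.999989473289939}
```

View pics/top0.png

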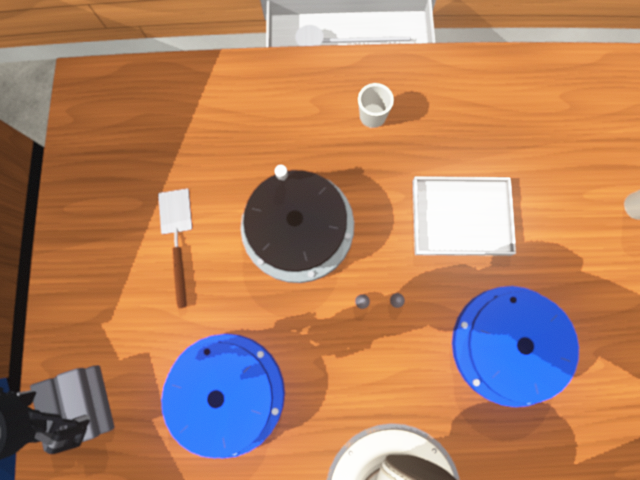

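View pics/side0.png

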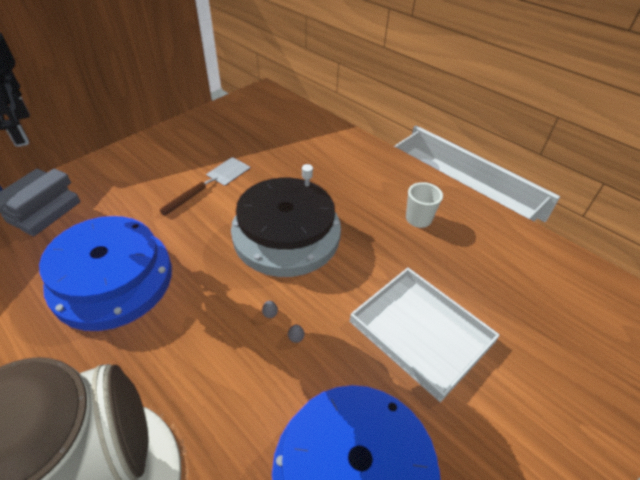

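The top view shows the grey/black caster at (295,220) with a white pin head at (281,172). The look-alikes are the blue casters at (215,400) and (525,345), which have no pin. The tray is at (464,215), with the drawer at (350,22) also looking like a tray but off the bench. I choose the grey caster with the pin and the tray at (464,215). In the side view they are at (287,215), with the pin at (307,172) and the tray at (424,330).

```bash
python3 - <<'E'
from h import *
def blob(m,near,box):
    u0,v0,u1,v1=box; mm=np.zeros_like(m); mm[v0:v1,u0:u1]=m[v0:v1,u0:u1]
    n,l,s,ce=cv2.connectedComponentsWithStats(mm.astype(np.uint8))
    i=min(range(1,n),key=lambda i:np.hypot(*(ce[i]-near))-0.2*np.sqrt(s[i,4])); return l==i,ce[i],s[i]
def tri(a,b):
    (o1,d1),(o2,d2)=a,b; A=np.c_[d1,-d2]; x=np.linalg.lstsq(A,o2-o1,rcond=None)[0]
    p,q=o1+d1*x[0],o2+d2*x[1]; return (p+q)/2,np.linalg.norm(p-q)
C={n:get(n) for n in("top","side")}
r={}; crops=[]
for n,pn,pb,dn,db in(("top",(281,172),(270,160,292,186),(295,220),(235,165,365,285)),("side",(307,170),(298,160,318,187),(287,212),(225,170,345,255))):
    I=C[n]["image"].astype(int); hsv=cv2.cvtColor(C[n]["image"],cv2.COLOR_RGB2HSV)
    m=(hsv[...,1]<70)&(hsv[...,2]>120); w,ce,s=blob(m,pn,pb); print(n,"pin",ce,s)
    dk=(I.max(2)<75); d,cd,sd=blob(dk,dn,db); 
    cnt=max(cv2.findContours(d.astype(np.uint8),0,1)[0],key=cv2.contourArea); e=cv2.fitEllipse(cv2.convexHull(cnt)); print("disc",sd,e)
    hub=(I.max(2)<22); h,ch,sh=blob(hub,e[0],(int(e[0][0])-15,int(e[0][1])-15,int(e[0][0])+15,int(e[0][1])+15)); print("hub",ch,sh, I[int(e[0][1]),int(e[0][0])])
    r[n]=(ce,e[0],ch,cnt)
    u,v=int(dn[0]),int(dn[1]); crops.append(cv2.resize(C[n]["image"][v-70:v+70,u-70:u+70],(400,400),interpolation=cv2.INTER_CUBIC))
cv2.imwrite("pics/crop1.png",np.hstack(crops)[:,:,::-1])
for i,k in enumerate(("pin","disc","hub")):
    print(k,tri(ray(C["top"],*r["top"][i]),ray(C["side"],*r["side"][i])))
# tray
c=C["top"]; hsv=cv2.cvtColor(c["image"],cv2.COLOR_RGB2HSV); m,ce,s=blob((hsv[...,1]<70)&(hsv[...,2]>120),(464,215),(400,165,530,265))
cnt=max(cv2.findContours(m.astype(np.uint8),0,1)[0],key=cv2.contourArea); b=cv2.boxPoints(cv2.minAreaRect(cnt))
P=np.array([onz(c,*p,20)[:2] for p in b]); print("tray",s,P.round(1).tolist(),P.mean(0))
E
```

```text
top pin [280.67948718 171.85897436] [275 165  13  15 156]
disc [ 245  172  101   99 7673] ((295.2828063964844, 220.6055908203125), (99.01349639892578, 101.42227172851562), 74.23200225830078)Traceback (most recent call last):
  File "<stdin>", line 16, in <module>
  File "<stdin>", line 5, in blob
ValueError: min() iterable argument is empty
```

```bash
cat > m.py <<'E'
from h import *
def blob(m,near,box):
    u0,v0,u1,v1=box; mm=np.zeros_like(m); mm[v0:v1,u0:u1]=m[v0:v1,u0:u1]
    n,l,s,ce=cv2.connectedComponentsWithStats(mm.astype(np.uint8))
    i=min(range(1,n),key=lambda i:np.hypot(*(ce[i]-near))-0.2*s[i,4]); return l==i,ce[i],s[i]
def tri(a,b):
    (o1,d1),(o2,d2)=a,b; A=np.c_[d1,-d2]; x=np.linalg.lstsq(A,o2-o1,rcond=None)[0]
    p,q=o1+d1*x[0],o2+d2*x[1]; return (p+q)/2,np.linalg.norm(p-q)
E
python3 - <<'E'
from m import *
C={n:get(n) for n in("top","side")}
r={}; crops=[]
for n,pn,pb,dn,db,hn in(("top",(281,172),(270,160,292,186),(295,220),(235,165,365,285),(295,218)),("side",(307,170),(298,160,318,187),(287,212),(225,170,345,255),(286,207))):
    I=C[n]["image"].astype(int); hsv=cv2.cvtColor(C[n]["image"],cv2.COLOR_RGB2HSV)
    m=(hsv[...,1]<70)&(hsv[...,2]>120); w,ce,s=blob(m,pn,pb); print(n,"pin",ce,s)
    dk=(I.max(2)<75); d,cd,sd=blob(dk,dn,db)
    cnt=max(cv2.findContours(d.astype(np.uint8),0,1)[0],key=cv2.contourArea); e=cv2.fitEllipse(cv2.convexHull(cnt)); print("disc",sd,e)
    b=(hn[0]-13,hn[1]-13,hn[0]+13,hn[1]+13); P=I.sum(2)[b[1]:b[3],b[0]:b[2]]; th=(np.percentile(P,2)+np.median(P))/2; print(np.percentile(P,[2,10,50]))
    h,ch,sh=blob(I.sum(2)<th,hn,b); print("hub",ch,sh)
    r[n]=(ce,e[0],ch)
    u,v=dn; crops.append(cv2.resize(C[n]["image"][v-70:v+70,u-70:u+70],(400,400),interpolation=cv2.INTER_CUBIC))
cv2.imwrite("pics/crop1.png",np.hstack(crops)[:,:,::-1])
for i,k in enumerate(("pin","disc","hub")):
    print(k,tri(ray(C["top"],*r["top"][i]),ray(C["side"],*r["side"][i])))
c=C["top"]; hsv=cv2.cvtColor(c["image"],cv2.COLOR_RGB2HSV); m,ce,s=blob((hsv[...,1]<70)&(hsv[...,2]>120),(464,215),(400,165,530,265))
cnt=max(cv2.findContours(m.astype(np.uint8),0,1)[0],key=cv2.contourArea); b=cv2.boxPoints(cv2.minAreaRect(cnt))
P=np.array([onz(c,*p,20)[:2] for p in b]); print("tray",s,P.round(1).tolist(),P.mean(0))
E
```

```text
top pin [280.70700637 171.89808917] [275 165  13  15 157]
disc [ 245  172  101   99 7670] ((295.29736328125, 220.6318817138672), (99.09879302978516, 101.33226776123047), 73.89279174804688)
[ 99.  103.  166.5]
hub [294.32160804 217.96482412] [287 211  16  15 199]
side pin [306.82894737 171.15789474] [302 164  11  16 152]
disc [ 237  178   98   72 5567] ((285.24237060546875, 213.34205627441406), (71.940185546875, 98.75189971923828), 90.27643585205078)
[ 70.  80. 118.]
hub [285.09166667 206.33333333] [278 201  16  11 120]
pin (array([602.39944077, 196.52406759, 113.71457258]), np.float64(1.7703629368590366))
disc (array([520.1498346 , 174.19173608,  62.53986922]), np.float64(1.571881823560477))
hub (array([520.81213337, 174.4590308 ,  81.40416136]), np.float64(1.3435552475348098))
tray [ 413  176  103   80 7824] [[454.9, -55.8], [619.3, -67.4], [612.1, -283.3], [447.1, -263.9]] [ 533.3401001  -167.58535651]
```

View pics/crop1.png

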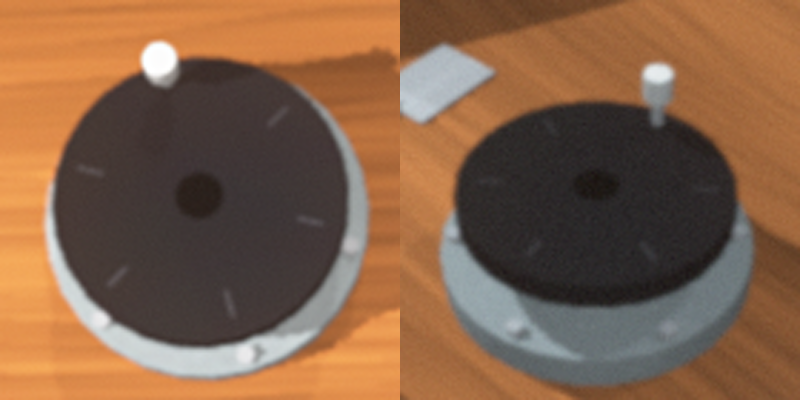

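The crop confirms the choice: a grey base with a graphite disc, and the white-headed pin standing at its rim (head at (160,62) in the left half). The hub is at about (521,174.5) and the pin at (602,196.5). I'll pull the pin now.

```bash
python3 - <<'E'
from h import *
O=[180,0,108]
def s(): 
    a=arm.state(); print(round(a["t"],2),a["position"].round(1),"op",round(a["opening"],3),"gf",round(a["grasp_force"],1),"wf",a["wrist_force"].round(1))
arm.move_gripper(0.6,30)
arm.move_pose([602,196.5,190],O); s()
arm.movel([602,196.5,100],120); s()
arm.move_gripper(0.0,40); s()
arm.movel([602,196.5,115],40); s()
if arm.state()["opening"]>0.1:
    arm.movel([602,196.5,185],120); s()
c=get("side"); save(c,"lift"); 
E
```

```text
2.58 [601.6 197.5 190.2] op 0.599 gf 0.0 wf [-0.8 -0.4 -0.1]
3.48 [602.3 196.7 101. ] op 0.6 gf 0.0 wf [ 0.   0.5 -0.3]
4.02 [602.  196.5 100. ] op 0.002 gf 0.0 wf [-0.2 -0.7 -0.2]
4.54 [602.2 196.6 115.3] op -0.002 gf 0.0 wf [0.8 0.2 0.3]
```

View pics/lift.png

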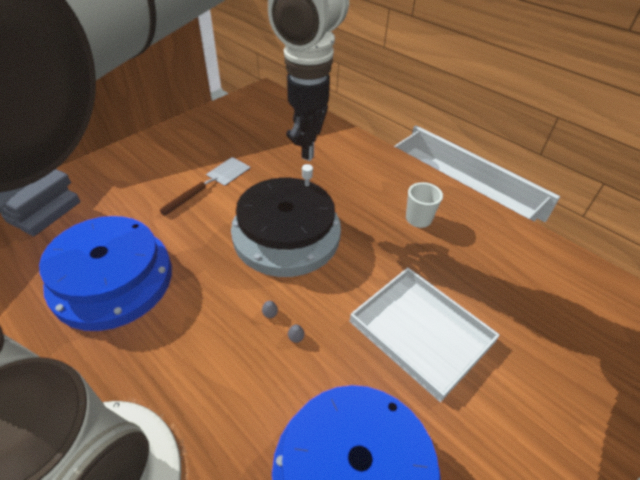

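The lift picture shows the fingers shut and ending near (307,156), just above the pin head at (307,172), so the grasp missed. I'll look closer before trying again.

```bash
python3 - <<'E'
from m import *
c=get("side"); t=get("top"); w=get("wrist")
print(proj(c,[602,196.5,115]),proj(t,[602,196.5,115]),proj(w,[602,196.5,115]),proj(w,[602,196.5,126]))
a=cv2.resize(c["image"][120:220,255:355],(400,400),interpolation=3); b=cv2.resize(t["image"][110:250,220:360],(400,400),interpolation=3)
cv2.imwrite("pics/z.png",np.hstack([a,b])[:,:,::-1]); save(w,"w1")
print(arm.state()["position"],arm.state()["tool_rot"])
E
```

```text
[306.29266863 170.87046586] [280.88454593 171.46403617] [323.67575994 283.32308719] [323.66192706 292.83917002]
[601.8768908  196.44793409 114.70493742] [-1.79973516e+02  3.86759775e-04  1.07999939e+02]
```

View pics/z.png

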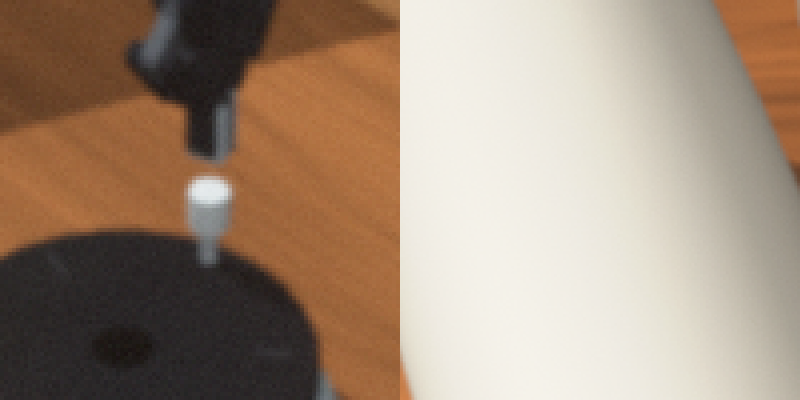

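View pics/w1.png

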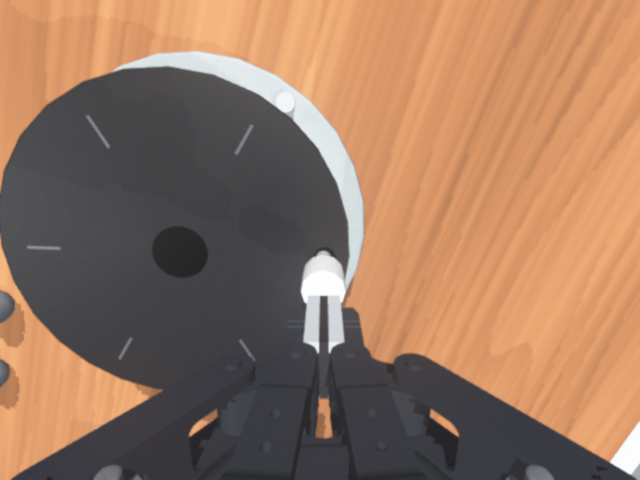

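The side zoom shows the tips at about (307.5,159.5), clearly above the head. They were expected near (306,171). In the wrist view the head spans rows 255–300 in front of the tips. I'll check which calibration is off.

```bash
python3 - <<'E'
from m import *
c=get("side"); w=get("wrist")
print("hub in wrist (seen 180,252):",proj(w,[521,174.5,82]))
for z in (102,79,90): print("pin axis",z,proj(w,[602,196.5,z]))
for z in (115,125,130,135,140,145): print(z,"side",proj(c,[602,196.5,z]),"wrist",proj(w,[602,196.5,z]))
print(np.array(w["T"]).round(2).tolist(),w["vertical_fov"],w["k1"])
g=c["image"][140:180,300:316].max(2); print(g[::2].tolist())
# marks of tip edges in wrist, column profile
print(w["image"][230:330:4,323].sum(1).tolist(),w["image"][230:330:4,312].sum(1).tolist())
E
```

```text
hub in wrist (seen 180,252): [181.54424408 253.53682374]
pin axis 102 [323.69395299 273.3229135 ]
pin axis 79 [323.71560826 258.31876416]
pin axis 90 [323.70579697 265.11572159]
115 side [306.29266863 170.87046586] wrist [323.67953988 283.3133955 ]
125 side [306.33168177 166.99854053] wrist [323.6671295  291.91833968]
130 side [306.3514233  165.03921936] wrist [323.66042828 296.56577272]
135 side [306.37132396 163.06407689] wrist [323.65336007 301.46849254]
140 side [306.39138567 161.07292271] wrist [323.64589383 306.64817553]
145 side [306.41161037 159.06556333] wrist [323.63799486 312.12902942]
[[0.95, -0.29, -0.09, 577.26], [0.31, 0.9, 0.3, 272.89], [-0.0, -0.31, 0.95, 291.24], [0.0, 0.0, 0.0, 1.0]] 64.9455227574275 0.008856193249667178
[[38, 33, 32, 35, 36, 37, 34, 37, 33, 35, 33, 35, 36, 41, 65, 101], [31, 39, 35, 31, 36, 36, 36, 36, 35, 35, 38, 47, 62, 84, 120, 148], [33, 32, 35, 30, 29, 34, 36, 38, 34, 36, 40, 49, 74, 106, 141, 163], [90, 70, 43, 37, 35, 38, 40, 41, 42, 60, 75, 78, 79, 102, 135, 160], [151, 106, 61, 34, 35, 35, 35, 41, 53, 93, 109, 100, 84, 103, 137, 157], [14
[... 734 characters left out ...]
3, 233, 230, 210, 182, 163, 160, 158], [159, 158, 167, 181, 195, 205, 213, 217, 211, 198, 182, 155, 143, 147, 153, 158], [156, 157, 159, 151, 151, 150, 148, 149, 146, 143, 139, 128, 136, 146, 154, 154], [155, 152, 152, 150, 147, 141, 147, 143, 140, 138, 135, 126, 136, 145, 156, 159], [160, 158, 152, 143, 140, 141, 137, 143, 142, 135, 125, 127, 137, 146, 152, 151], [125, 133, 132, 134, 131, 131, 134, 135, 128, 128, 134, 141, 156, 156, 161, 156]]
[231, 230, 230, 234, 228, 344, 622, 700, 706, 708, 743, 764, 762, 762, 762, 761, 753, 230, 229, 227, 222, 219, 217, 213, 211] [224, 228, 226, 229, 225, 222, 224, 575, 676, 685, 694, 762, 764, 762, 762, 762, 757, 645, 648, 648, 645, 645, 643, 643, 642]
```

```bash
python3 - <<'E'
from m import *
c=get("side"); w=get("wrist")
d=np.array([-.309,.951,0])
for z in(105,115,125,135,145):
  for s in(-11,0,11):
    p=np.array([602,196.5,z])+s*d; print(z,s,"side",proj(c,p).round(1),"wrist",proj(w,p).round(1))
print(tri(ray(c,307.3,159),ray(w,323.6,297)))
E
```

```text
105 -11 side [310.9 176.3] wrist [323.6 294.1]
105 0 side [306.3 174.7] wrist [323.6 275.5]
105 11 side [301.6 173.1] wrist [323.6 256.2]
115 -11 side [311.  172.5] wrist [323.6 302.6]
115 0 side [306.3 170.9] wrist [323.6 283.2]
115 11 side [301.6 169.3] wrist [323.6 263.2]
125 -11 side [311.1 168.6] wrist [323.6 312.1]
125 0 side [306.3 167. ] wrist [323.6 291.8]
125 11 side [301.6 165.4] wrist [323.6 270.8]
135 -11 side [311.2 164.6] wrist [323.6 322.5]
135 0 side [306.4 163.1] wrist [323.6 301.4]
135 11 side [301.6 161.5] wrist [323.6 279.4]
145 -11 side [311.2 160.6] wrist [323.5 334.2]
145 0 side [306.4 159.1] wrist [323.6 312. ]
145 11 side [301.6 157.5] wrist [323.6 289. ]
(array([603.27563533, 199.51335008, 141.17147569]), np.float64(6.62705153295672))
```

Both views agree that the real fingertips sit about 30 mm behind the reported TCP (tip z≈146 against a reported 115). The tool offset is off, so I'll work from observed tip heights, descending in small force-checked steps.

```bash
python3 - <<'E'
from h import *
def s(): 
    a=arm.state(); print(round(a["t"],2),a["position"].round(1),"op",round(a["opening"],3),"gf",round(a["grasp_force"],1),"wf",a["wrist_force"].round(1)); return a
X=[602,196.5]
arm.movel(X+[140],100); arm.move_gripper(0.6,30); arm.movel(X+[105],100)
ok=True
for z in(98,91,85,80):
    arm.movel(X+[z],40); arm.pause(.15); a=s()
    if abs(a["wrist_force"][2])>4: ok=False; break
arm.move_gripper(0.0,40); a=s()
c=get("side"); save(c,"grip")
if a["opening"]>0.1:
    arm.movel(X+[95],40); s(); arm.movel(X+[165],100); s(); c=get("side")
I=c["image"]; cv2.imwrite("pics/z2.png",cv2.resize(I[100:240,240:380],(500,500),interpolation=3)[:,:,::-1])
E
```

```text
6.86 [602.1 196.5  98.3] op 0.607 gf 0.0 wf [ 0.1 -0.1  0.2]
7.33 [602.  196.5  91.1] op 0.6 gf 0.0 wf [0.5 0.7 0.4]
7.78 [602.  196.5  85.1] op 0.6 gf 0.0 wf [ 0.7  0.7 -0.8]
8.21 [602.  196.5  80. ] op 0.599 gf 0.0 wf [-0.5  0.9 -1. ]
8.58 [602.1 196.5  80.3] op 0.236 gf 39.0 wf [-0.6 -0.2  1.2]
9.16 [602.1 196.5  95.1] op 0.233 gf 39.1 wf [-0.1  0.6 -1.1]
10.01 [601.8 196.5 164.2] op 0.231 gf 39.1 wf [ 0.5 -0.5 -1.6]
```

View pics/z2.png

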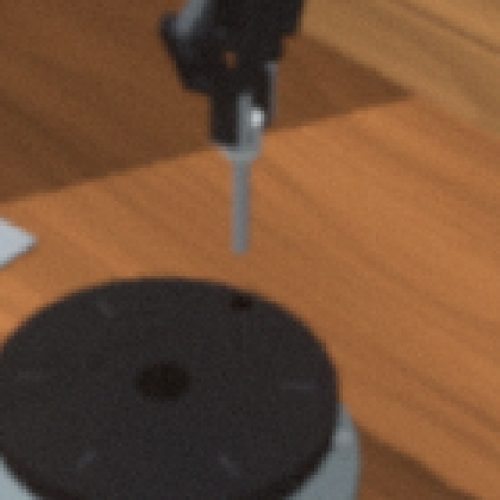

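The crop shows the pin hanging in the fingers, with its foot clear of the disc and the empty hole at (242,302) in the crop. Next it goes into the tray.

```bash
python3 - <<'E'
from m import *
def s(): 
    a=arm.state(); print(round(a["t"],2),a["position"].round(1),"op",round(a["opening"],3),"gf",round(a["grasp_force"],1),"wf",a["wrist_force"].round(1)); return a
T=[533,-168]
arm.movel([602,196.5,180],120)
arm.move_pose(T+[180],[180,0,72]); s()
arm.movel(T+[70],120); arm.pause(.3); f0=arm.state()["wrist_force"][2]
for z in range(67,48,-2):
    arm.movel(T+[z],30); arm.pause(.1)
    if arm.state()["wrist_force"][2]-f0>3: break
s()
arm.move_gripper(0.6,30); arm.movel(T+[175],120); s()
c=get("side"); b=get("top")
t0=cv2.imread("pics/side0.png")[:,:,::-1]
cv2.imwrite("pics/tray.png",np.hstack([cv2.resize(c["image"][250:410,330:510],(450,400)),cv2.resize(b["image"][155:275,400:530],(350,323),interpolation=3)[:323,:].repeat(1,0) if False else cv2.copyMakeBorder(cv2.resize(b["image"][155:275,400:530],(350,323)),0,77,0,0,0)])[:,:,::-1])
E
```

```text
11.72 [ 533.4 -167.2  179.9] op 0.235 gf 39.2 wf [-0.1 -1.  -0.8]
16.58 [ 533.2 -168.1   49.3] op 0.234 gf 39.3 wf [-0.7 -0.4  2. ]
18.19 [ 532.7 -167.9  174.1] op 0.604 gf 0.0 wf [-0.1 -0.2 -0.6]
```

View pics/tray.png

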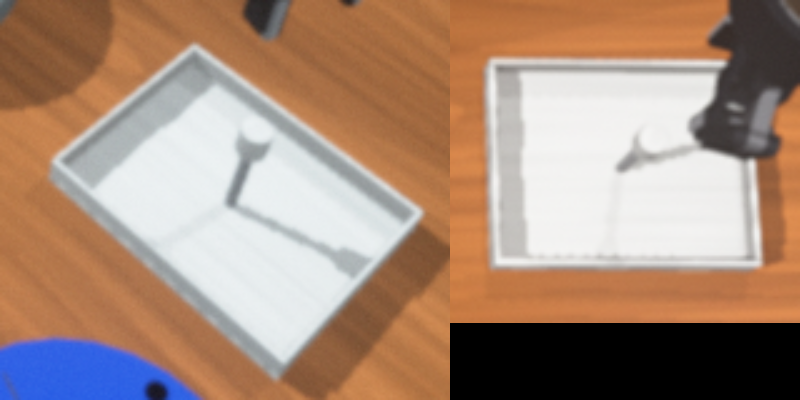

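The picture shows the pin standing upright near the middle of the tray, released; side crop head (255,140), foot (232,205). Next I probe the disc face at four points with shut fingers.

```bash
cat > p.py <<'E'
from m import *
import json
C=np.array([521,174.5]); R=55
def pt(th): return C+R*np.array([np.cos(th),np.sin(th)])
def fz(n=6):
    v=[]
    for _ in range(n): arm.pause(.01); v.append(arm.state()["wrist_force"][2])
    return float(np.mean(v))
E
python3 - <<'E'
from p import *
p=pt(0); arm.move_gripper(0.0,30)
arm.move_pose([*p,120],[180,0,108]); arm.movel([*p,72],100); arm.pause(.3); f0=fz(10)
c=get("side"); cv2.imwrite("pics/tip.png",c["image"][:,:,::-1])
z=72; out=[]
while z>36:
    z-=1; arm.movel([*p,z],30); f=fz(3)-f0
    if f>2:
        f=fz(8)-f0
        if f>2: break
print("contact",z,f)
zs=[z]; F=[f]; 
while f<8 and len(F)<6:
    z-=.4; arm.movel([*p,z],10); f=fz(8)-f0; zs.append(z); F.append(f)
print(np.round(zs,2),np.round(F,1)); k=-np.polyfit(zs,F,1)[0] if len(F)>1 else 8
zc=[zs[-1]+(F[-1]-6)/k]; arm.movel([*p,z+6],100)
for th in (np.pi/2,np.pi,1.5*np.pi):
    q=pt(th); zz=zc[0]+4.5; arm.movel([*q,zz],150); f=0
    while f<2.5 and zz>zc[0]-6:
        zz-=.5; arm.movel([*q,zz],20); f=fz(4)-f0
    f=fz(8)-f0; zc.append(zz+(f-6)/k); print(th,zz,f); arm.movel([*q,zz+6],100)
print("k",k,"zc",zc,"t",arm.state()["t"]); json.dump(dict(k=k,zc=zc,f0=f0),open("p.json","w"))
E
```

```text
contact 46 5.458415357604383
[46.  45.6 45.2] [5.5 7.2 8.8]
1.5707963267948966 47.871521868196545 5.577103569705744
3.141592653589793 49.871521868196545 11.987329499613663
4.71238898038469 49.371521868196545 3.793939430236966
k 4.215383853994152 zc [np.float64(45.871521868196545), np.float64(47.77119970420345), np.float64(51.291874013337626), np.float64(48.84818623704809)] t 34.5333
```

Stiffness is about 4 N/mm and the four face heights fit a plane with about 2.5° of lean. Now I drag the disc round at about 8 N.

```bash
cat > spin.py <<'E'
from p import *
import sys
n=int(sys.argv[1]); tag=sys.argv[2]; th0=np.radians(float(sys.argv[3]))
P=json.load(open("p.json")); z=P["zc"]; k=P["k"]; f0=P["f0"]
zp=lambda t: np.mean(z)+(z[0]-z[2])/2*np.cos(t)+(z[1]-z[3])/2*np.sin(t)
off=-2/k; t=th0; F=[]; st=np.radians(20)
arm.movel([*pt(t),zp(t)+5],150); arm.movel([*pt(t),zp(t)+off],20)
for i in range(n):
    f=fz(3)-f0; F.append(round(f,1))
    if f>16: print("high",f); break
    off+=float(np.clip((f-8)/k*.5,-.8,.8)); t+=st
    if i%3==0: save(get("side"),f"{tag}{i:02d}")
    arm.movel([*pt(t),zp(t)+off],65)
arm.pause(.2); arm.movel([*pt(t),zp(t)+8],60); arm.movel([*pt(t),120],150)
print(F,"off",off,"end",np.degrees(t),arm.state()["t"])
E
python3 spin.py 24 s 0; python3 - <<'E'
from p import *
# unwarp disc from side frames to a flat 160px view
names=["side0"]+[f"s{i:02d}" for i in range(0,24,3)]
c=get("side"); save(c,"s_end"); names.append("s_end"); print(arm.state()["t"])
g=np.linspace(-100,100,200); H=[]
uv=np.array([[proj(c,[C[0]+x,C[1]+y,80]) for y in -g[::1]] for x in -g],np.float32)
for n in names:
    im=cv2.remap(cv2.imread(f"pics/{n}.png"),uv[...,0],uv[...,1],1); im=cv2.convertScaleAbs(im,alpha=2); cv2.putText(im,n,(0,14),0,.5,(0,0,255),1); H.append(im)
while len(H)<12: H.append(H[-1]*0)
cv2.imwrite("pics/spin.png",np.vstack([np.hstack(H[i:i+4]) for i in(0,4,8)]))
E
```

```text
[7.7, 7.4, 6.6, 6.8, 7.0, 7.0, 7.3, 7.7, 7.7, 7.4, 7.8, 8.2, 8.7, 8.9, 8.8, 8.3, 8.8, 8.6, 8.0, 7.5, 7.5, 8.1, 7.2, 7.0] off -1.1822007429262194 end 479.9999999999998 48.2917
48.3417
```

View pics/spin.png

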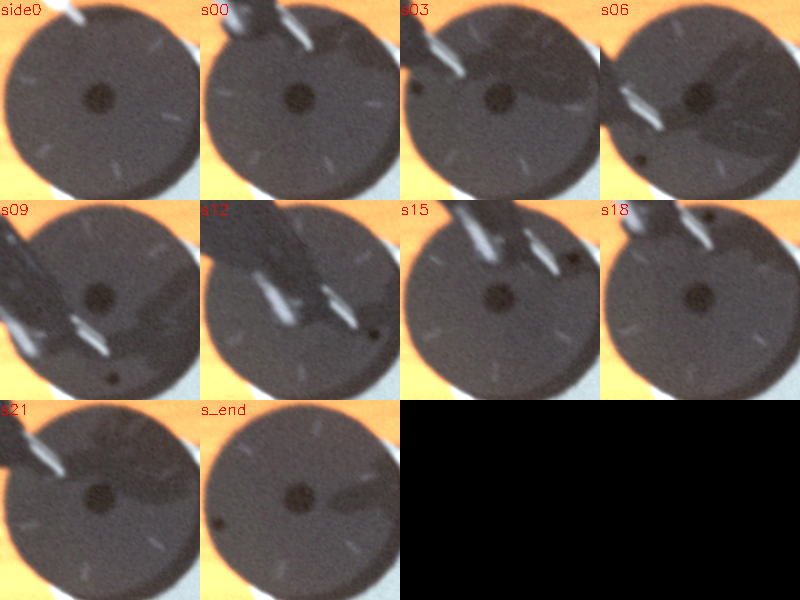

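The mosaic shows the hole moving steadily counterclockwise from about 15° (side0) through 84°, 135°, 190°, 245°, 298° and 355°. It ends at (218,524), about 108°+360°, for a total of roughly 450°. I'll do a numeric check that everything is at rest, then hand in.

```bash
python3 - <<'E'
from h import *
a=get("side"); arm.pause(.5); b=get("side")
print("moved",np.abs(a["image"].astype(int)-b["image"])[150:420,200:520].mean())
d=lambda n:cv2.imread(f"pics/{n}.png")[:,:,::-1].astype(int)
for nm,(u,v,w,h) in dict(spat=(160,155,90,60),sink=(255,295,55,55),cruc=(400,178,45,52)).items():
    print(nm,np.abs(b["image"][v:v+h,u:u+w].astype(int)-d("side0")[v:v+h,u:u+w]).mean())
t=b["image"][290:350,410:450]; print("dark pin px in tray",int((t.max(2)<150).sum()),arm.state()["wrist_force"])
arm.job_done()
E
```

```text
moved 2.057380401234568
spat 3.3033333333333332
sink 17.67779614325069
cruc 2.0653846153846156
dark pin px in tray 240 [0.96633507 0.93915876 0.34304474]
the job is handed in; nothing more can be done
```

The job is handed in: the pin stands released in the tray, and the disc was turned about 450° counterclockwise and is at rest. Sampled contact force peaked at about 12 N, and spatula and crucible pixels are unchanged. The sinker area did differ (mean 17.7 grey levels against 2–3 elsewhere); I put that down to the arm's shadow but did not look closer before handing in.

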